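# Set out the microscope kit in reverse order

## Task

Move the four things from the loaded rack into the empty rack, one to a compartment, in reverse order: the thing that now stands leftmost in its row goes into the rightmost compartment of the other rack, the second from the left into the second from the right, and so on. Never lay anything on its side, and leave all four standing upright on the floor of their compartments.

Things in the scene. Friction and masses are not known exactly. Their poses are not given: they have to be found in the camera images.
- eyepiece_centre (a point): microscope eyepiece: short black piece, 30 mm across, 42 mm tall, round, slightly wider at the top; the shortest of the four. Stands upright and loose in one compartment of the loaded rack. The point is its centre, half-way up on its axis; its z axis is the axis of the thing (up).
- objective_pot_centre (a point): objective pot: round white pot with a black ribbed screw lid, 33 mm across, 49 mm tall (lid: the top 17 mm; fixed on). Stands upright and loose in one compartment of the loaded rack. The point is its centre, half-way up on its axis; its z axis is the axis of the thing (up).
- dropper_bottle_centre (a point): dropper bottle: slim round glass bottle with a black rubber bulb on top, 100 mm tall; the bottle itself is 33 mm across and straight-sided up to about 50 mm, the bulb 14 mm across; the tallest and slimmest of the four (cap fixed on). Stands upright and loose in one compartment of the loaded rack. The point is its centre, half-way up on its axis; its z axis is the axis of the thing (up).
- specimen_jar_centre (a point): specimen jar: wide round white jar with a white screw lid, 56 mm across, 72 mm tall; the widest of the four (lid fixed on). Stands upright and loose in one compartment of the loaded rack. The point is its centre, half-way up on its axis; its z axis is the axis of the thing (up).
- full_rack: Loaded rack, low wooden rack, 92 x 336 mm, fixed, four square wooden compartments in a row along its y (centres at y = +120, +40, -40, -120 mm). Floor of the compartments 7 mm, rim 16 mm, end cheeks 26 mm above the worktop. Origin: middle of the underside; x points away from the robot (within 0.15 rad), y to the left. A thing stands in each compartment. Left or right of the robot.
- empty_rack: Empty rack, end to end with the loaded one, low wooden rack, 92 x 336 mm, fixed, four square wooden compartments in a row along its y (centres at y = +120, +40, -40, -120 mm). Floor of the compartments 7 mm, rim 16 mm, end cheeks 26 mm above the worktop. Origin: middle of the underside; x points away from the robot (within 0.15 rad), y to the left. 
- compartment_1: The leftmost compartment of the empty rack (left = +y): square wooden tray, 80 mm outside, 73 mm inside, 12 mm high; origin in the middle of its underside, 4 mm above the worktop; its floor is 3 mm above the origin.
- compartment_2: The second from the left compartment of the empty rack (left = +y): square wooden tray, 80 mm outside, 73 mm inside, 12 mm high; origin in the middle of its underside, 4 mm above the worktop; its floor is 3 mm above the origin.
- compartment_3: The third from the left compartment of the empty rack (left = +y): square wooden tray, 80 mm outside, 73 mm inside, 12 mm high; origin in the middle of its underside, 4 mm above the worktop; its floor is 3 mm above the origin.
- compartment_4: The rightmost compartment of the empty rack (left = +y): square wooden tray, 80 mm outside, 73 mm inside, 12 mm high; origin in the middle of its underside, 4 mm above the worktop; its floor is 3 mm above the origin.
Things that resemble listed ones, but are neither listed nor needed, are in the scene too. What is shaped like the compartment_1 but blue, red or turquoise is not meant.

How it is judged:
At the end, for the whole second after the job is handed in: Each thing stands upright (0.12 rad) and at rest on the floor of a compartment of the empty rack, its centre within 33 mm of the compartment's in plan, and their order left to right is the reverse of their order at the start (judged by how far each is from where it started) (((world y of empty_rack below 0 m and horizontal distance between eyepiece_centre and compartment_1 below 0.033 m and distance of eyepiece_centre from where it was at the start of the episode between 0.0935 and 0.1735 m) or (world y of empty_rack below 0 m and horizontal distance between eyepiece_centre and compartment_2 below 0.033 m and distance of eyepiece_centre from where it was at the start of the episode between 0.2535 and 0.3335 m) or (world y of empty_rack below 0 m and horizontal distance between eyepiece_centre and compartment_3 below 0.033 m and distance of eyepiece_centre from where it was at the start of the episode between 0.4135 and 0.4935 m) or (world y of empty_rack below 0 m and horizontal distance between eyepiece_centre and compartment_4 below 0.033 m and distance of eyepiece_centre from where it was at the start of the episode between 0.5735 and 0.6535 m) or (world y of empty_rack above 0 m and horizontal distance between eyepiece_centre and compartment_1 below 0.033 m and distance of eyepiece_centre from where it was at the start of the episode between 0.5735 and 0.6535 m) or (world y of empty_rack above 0 m and horizontal distance between eyepiece_centre and compartment_2 below 0.033 m and distance of eyepiece_centre from where it was at the start of the episode between 0.4135 and 0.4935 m) or (world y of empty_rack above 0 m and horizontal distance between eyepiece_centre and compartment_3 below 0.033 m and distance of eyepiece_centre from where it was at the start of the episode between 0.2535 and 0.3335 m) or (world y of empty_rack above 0 m and horizontal distance between eyepiece_centre and compartment_4 below 0.033 m and distance of eyepiece_centre from where it was at the start of the episode between 0.0935 and 0.1735 m)) and height (world z) of eyepiece_centre below 0.033 m and angle between each of eyepiece_centre, objective_pot_centre, dropper_bottle_centre, specimen_jar_centre's own z axis and vertical below 0.12 rad and linear speed of each of eyepiece, objective_pot, dropper_bottle, specimen_jar below 0.02 m/s and ((world y of empty_rack below 0 m and horizontal distance between objective_pot_centre and compartment_1 below 0.033 m and distance of objective_pot_centre from where it was at the start of the episode between 0.0935 and 0.1735 m) or (world y of empty_rack below 0 m and horizontal distance between objective_pot_centre and compartment_2 below 0.033 m and distance of objective_pot_centre from where it was at the start of the episode between 0.2535 and 0.3335 m) or (world y of empty_rack below 0 m and horizontal distance between objective_pot_centre and compartment_3 below 0.033 m and distance of objective_pot_centre from where it was at the start of the episode between 0.4135 and 0.4935 m) or (world y of empty_rack below 0 m and horizontal distance between objective_pot_centre and compartment_4 below 0.033 m and distance of objective_pot_centre from where it was at the start of the episode between 0.5735 and 0.6535 m) or (world y of empty_rack above 0 m and horizontal distance between objective_pot_centre and compartment_1 below 0.033 m and distance of objective_pot_centre from where it was at the start of the episode between 0.5735 and 0.6535 m) or (world y of empty_rack above 0 m and horizontal distance between objective_pot_centre and compartment_2 below 0.033 m and distance of objective_pot_centre from where it was at the start of the episode between 0.4135 and 0.4935 m) or (world y of empty_rack above 0 m and horizontal distance between objective_pot_centre and compartment_3 below 0.033 m and distance of objective_pot_centre from where it was at the start of the episode between 0.2535 and 0.3335 m) or (world y of empty_rack above 0 m and horizontal distance between objective_pot_centre and compartment_4 below 0.033 m and distance of objective_pot_centre from where it was at the start of the episode between 0.0935 and 0.1735 m)) and height (world z) of objective_pot_centre below 0.0365 m and ((world y of empty_rack below 0 m and horizontal distance between dropper_bottle_centre and compartment_1 below 0.033 m and distance of dropper_bottle_centre from where it was at the start of the episode between 0.0935 and 0.1735 m) or (world y of empty_rack below 0 m and horizontal distance between dropper_bottle_centre and compartment_2 below 0.033 m and distance of dropper_bottle_centre from where it was at the start of the episode between 0.2535 and 0.3335 m) or (world y of empty_rack below 0 m and horizontal distance between dropper_bottle_centre and compartment_3 below 0.033 m and distance of dropper_bottle_centre from where it was at the start of the episode between 0.4135 and 0.4935 m) or (world y of empty_rack below 0 m and horizontal distance between dropper_bottle_centre and compartment_4 below 0.033 m and distance of dropper_bottle_centre from where it was at the start of the episode between 0.5735 and 0.6535 m) or (world y of empty_rack above 0 m and horizontal distance between dropper_bottle_centre and compartment_1 below 0.033 m and distance of dropper_bottle_centre from where it was at the start of the episode between 0.5735 and 0.6535 m) or (world y of empty_rack above 0 m and horizontal distance between dropper_bottle_centre and compartment_2 below 0.033 m and distance of dropper_bottle_centre from where it was at the start of the episode between 0.4135 and 0.4935 m) or (world y of empty_rack above 0 m and horizontal distance between dropper_bottle_centre and compartment_3 below 0.033 m and distance of dropper_bottle_centre from where it was at the start of the episode between 0.2535 and 0.3335 m) or (world y of empty_rack above 0 m and horizontal distance between dropper_bottle_centre and compartment_4 below 0.033 m and distance of dropper_bottle_centre from where it was at the start of the episode between 0.0935 and 0.1735 m)) and height (world z) of dropper_bottle_centre below 0.062 m and ((world y of empty_rack below 0 m and horizontal distance between specimen_jar_centre and compartment_1 below 0.033 m and distance of specimen_jar_centre from where it was at the start of the episode between 0.0935 and 0.1735 m) or (world y of empty_rack below 0 m and horizontal distance between specimen_jar_centre and compartment_2 below 0.033 m and distance of specimen_jar_centre from where it was at the start of the episode between 0.2535 and 0.3335 m) or (world y of empty_rack below 0 m and horizontal distance between specimen_jar_centre and compartment_3 below 0.033 m and distance of specimen_jar_centre from where it was at the start of the episode between 0.4135 and 0.4935 m) or (world y of empty_rack below 0 m and horizontal distance between specimen_jar_centre and compartment_4 below 0.033 m and distance of specimen_jar_centre from where it was at the start of the episode between 0.5735 and 0.6535 m) or (world y of empty_rack above 0 m and horizontal distance between specimen_jar_centre and compartment_1 below 0.033 m and distance of specimen_jar_centre from where it was at the start of the episode between 0.5735 and 0.6535 m) or (world y of empty_rack above 0 m and horizontal distance between specimen_jar_centre and compartment_2 below 0.033 m and distance of specimen_jar_centre from where it was at the start of the episode between 0.4135 and 0.4935 m) or (world y of empty_rack above 0 m and horizontal distance between specimen_jar_centre and compartment_3 below 0.033 m and distance of specimen_jar_centre from where it was at the start of the episode between 0.2535 and 0.3335 m) or (world y of empty_rack above 0 m and horizontal distance between specimen_jar_centre and compartment_4 below 0.033 m and distance of specimen_jar_centre from where it was at the start of the episode between 0.0935 and 0.1735 m)) and height (world z) of specimen_jar_centre below 0.048 m); the robot touches nothing.
It fails at once if a thing is laid on its side (angle between any of eyepiece_centre, objective_pot_centre, dropper_bottle_centre, specimen_jar_centre's own z axis and vertical above 1.1 rad).
It also fails if it takes over 102 s, if anything falls off the work surface, if the arm or the gripper's body presses on something with over 40 N, if the wrist force passes 120 N, or if a joint passes its speed limit or range.

## Robot

A 6-joint arm with a two-finger parallel gripper is mounted at the origin on a cart in front of the work surface, level with it; the furniture and walls round the work are solid. World frame = base frame: x ahead of the robot, y to its left, z up, the work surface at z = 0. Lengths are in m, angles in rad, forces in N, time in s.
With the tool pointing down it reaches from about 0.35 to 0.775 m from the base axis. Payload 7.3 kg.
Tool frame: the origin (TCP) lies midway between the tips of the shut fingers; the grasp point (between the pads) lies 19 mm behind it; z points along the fingers, y is the direction in which the jaws open and shut (so a half turn about z gives the same grasp; the last joint's range is limited). The gripper opens to 92 mm and grips with 3 to 60 N. Pads are 19 mm wide; open, the fingers measure 130 mm over their backs; the gripper's body (75 mm by 190 mm) begins 47 mm behind the grasp point.
Start: joints at [1.017, 0.342, 1.524, -0, 1.275, -0.146], TCP at [0.208, 0.482, 0.227] pointing down, gripper open.
Joint ranges: [-2.53, 2.53], [-0.77, 2.02], [0.04, 2.7], [-1, 4.14], [0.28, 2.66], [-3.11, 3.11]. Speed limits (rad/s): [2.57, 2.57, 3.14, 3.14, 3.14, 3.14].

## Interface

Orientations are given as [roll, pitch, yaw] about the fixed x, y, z axes, in that order (R = Rz(yaw) Ry(pitch) Rx(roll)).
In Python, from cell import status, eyes, job gives the robot as it stands.
- The arm moves only by the tool jog_arm, never from a script. Its argument "series" is a list of rows, each a list of 3 entries, a list of its own where there are three numbers: the gripper command: -1 is shut, 1 is fully open, values between are in proportion, then the shift along the tool's x, y, z in m, then the turn, a rotation vector about the tool's x, y, z in rad. In form: [[grip, [x, y, z], [ax, ay, az]], ...]. A call has 1 to 12 rows; each row is the pose to reach, as a shift and turn from the pose commanded when the call began, along the tool's axes at that moment; what a row does not reach only later rows make up. A row lasts 1/12 s, in which the tool goes at most 41.7 mm and 7.16 degrees, less where a joint would pass 70% of its speed; a pose out of reach is approached as far as the arm can. A call with a gripper value outside its range is refused whole. The fingers move at their own pace and stop on an object; "squeeze" is the grip in N (left out, the last holds). Time passes only in rows, so rows that repeat a pose let the fingers close. It gives the time, the measured TCP pose, the force and the opening at its end, in the units of the state.
- status.observe(): the state, without advancing time (a new reading comes with each control period).
- eyes.read_camera(name): name is "scene" or "top"; returns a dict with "img" (480x640x3 uint8, red, green, blue), "range_z" (480x640 float32, m along the optical axis (not along the pixel's ray), 0 where there is no reading), "camera_matrix" (3x3 intrinsics, pixels), "T" (4x4, takes a point from camera to world coordinates). Camera axes: x right, y down, z forward; pixel columns grow to the right and rows downward; lengths in m; the calibration is good to about 2 mm. A picture is of the moment at which its call begins.
- job.hand_in(): hands the job in, once; it reports no verdict.
The state is a dict: "time": time; "qpos": joint angles; "qvel": joint speeds; "joint_efforts": joint torques, N m; "tool_pos": TCP position; "tool_rot": TCP orientation; "contact_force": force on the tool from outside, world axes, zero at the start; "torque": the same for the moment, N m; "opening": finger opening in m.
Only numpy, scipy, OpenCV 4.12 (cv2) and the standard library are available. Lean on these libraries where they do the work, as an engineer would, in place of code of your own. Each camera call takes 0.05 s, during which the arm holds its last target.

## Working session

There is one attempt and no reset: what is moved stays moved. The work goes in short steps, Python scripts to look and compute and a tool call to move; the robot and the scene stay as the last step left them, time stands still between calls to the robot, and variables do not carry over. Pictures are saved under pics/ and viewed, and the job is handed in when it is done.

Besides the shell and the picture viewer there is one more tool, called after "Request:" in YAML: its name, and indented under it one key for each argument. jog_arm: Moves the arm, as the interface text tells. Its arguments: {"type":"object","properties":{"series":{"type":"array","items":{"type":"array"}},"squeeze":{"type":"number"}},"required":["series"]}

```bash
mkdir -p pics; ls; python3 - <<'E'
from cell import status, eyes, job
import cv2,numpy as np
print(status.observe())
for n in("scene","top"):
    d=eyes.read_camera(n); np.savez(f"{n}0.npz",**d)
    cv2.imwrite(f"pics/{n}0.png",d["img"][:,:,::-1]); print(n,d["camera_matrix"],d["T"],(d["range_z"]>0).mean())
E
```

```text
pics
{'time': 0.0, 'qpos': array([ 1.01701010e+00,  3.42735589e-01,  1.52500627e+00, -1.25588642e-05,
        1.27539519e+00, -1.45959649e-01]), 'qvel': array([-0.00128637, -0.00094749, -0.00036326, -0.0001866 , -0.00035581,
        0.00047803]), 'joint_efforts': array([-6.71018061e-04, -4.31241095e+01, -2.44222122e+01,  7.16894190e-02,
        5.60329249e-02, -1.20564837e-04]), 'tool_pos': array([0.20797292, 0.48161227, 0.22604204]), 'tool_rot': array([-3.14006293e+00, -2.12738021e-04,  2.73376958e+00]), 'contact_force': array([-0.70980479, -0.44186242,  0.17958823]), 'torque': array([-0.01355557, -0.00287902,  0.03502935]), 'opening': 0.09193197051254211}
scene [[488.76043413   0.         316.32428014]
 [  0.         488.76043413 245.31813247]
 [  0.           0.           1.        ]] [[ 0.74734763 -0.47865166  0.46082981 -0.052166  ]
 [-0.66439934 -0.54536051  0.51103369 -0.58035385]
 [ 0.00671126 -0.68809484 -0.72558973  0.92281785]
 [ 0.          0.          0.          1.        ]] 0.996064453125
top [[615.69927682   0.         319.9069919 ]
 [  0.         615.69927682 233.47788082]
 [  0.           0.           1.        ]] [[-0.0289918  -0.99509578  0.09457204  0.38627363]
 [-0.99956035  0.02944917  0.00344392  0.02751724]
 [-0.0062121  -0.09443061 -0.99551206  1.30891928]
 [ 0.          0.          0.          1.        ]] 0.99599609375
```

View pics/scene0.png

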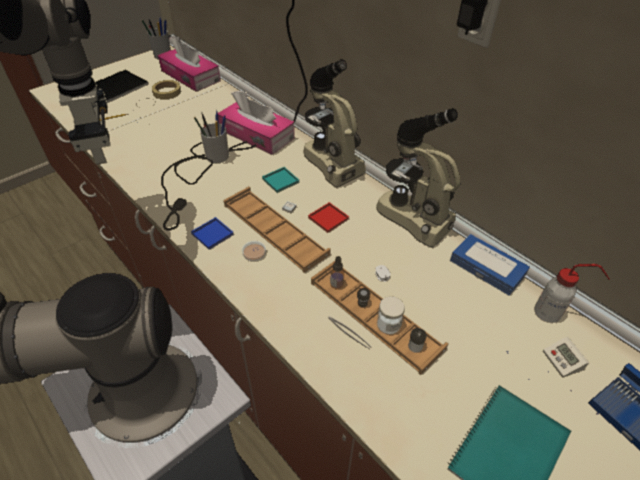

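View pics/top0.png

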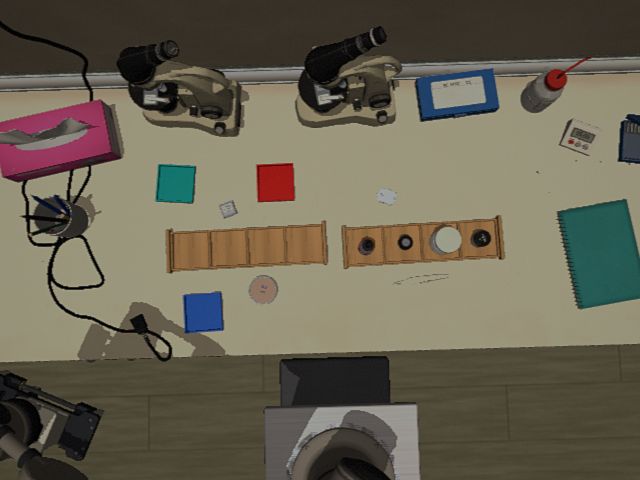

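Scene view: the loaded rack is at the lower right (x 310–445), with the dropper bottle at (338,272), a small dark piece at (363,297), the white jar at (391,315) and a dark-lidded item at (417,340). Top view: the empty rack spans columns 167–327 and the loaded rack 343–502. I'll check which small item is which with close crops.

```bash
python3 - <<'E'
import cv2,numpy as np
s=np.load("scene0.npz")["img"][245:375,300:455,::-1]; t=np.load("top0.npz")["img"][205:280,335:510,::-1]
a=cv2.resize(s,None,fx=4,fy=4,interpolation=cv2.INTER_CUBIC); cv2.imwrite("pics/cs.png",a)
cv2.imwrite("pics/ct.png",cv2.resize(t,None,fx=4,fy=4,interpolation=cv2.INTER_CUBIC))
E
```

```text
(no output)
```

View pics/cs.png

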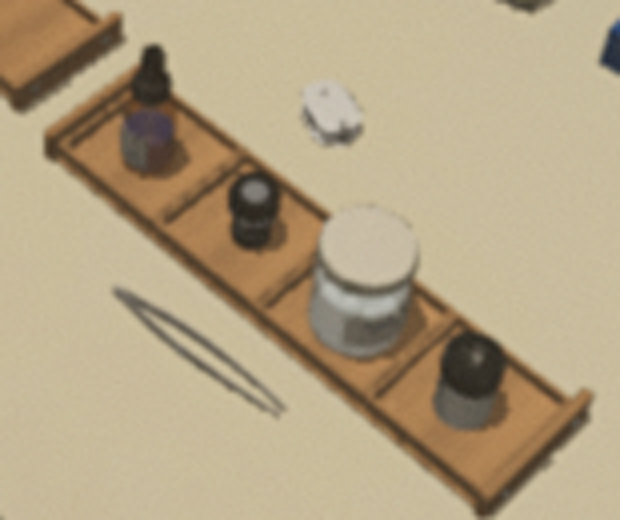

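View pics/ct.png

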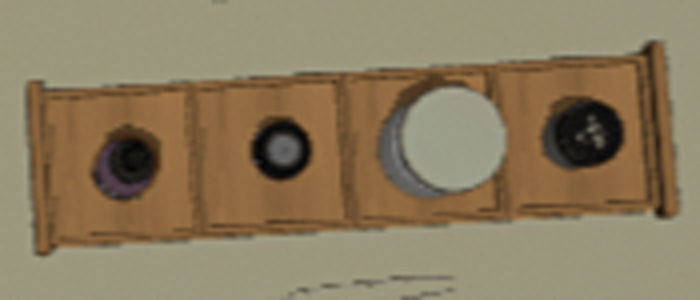

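Identified: left to right they are the dropper bottle, the eyepiece (plain short black, grey glass top), the specimen jar and the objective pot (white body, ribbed black lid). They go to compartments 4, 3, 2 and 1. Lookalikes are the blue, red and turquoise trays at top-view (203,312), (276,182) and (176,184), the petri dish at (263,290) and the wash bottle at (543,90). None of them is in the rack. Next I'll measure.

```bash
cat > h.py <<'E'
import cv2,numpy as np
def cloud(d):
    K=d["camera_matrix"];T=d["T"];z=d["range_z"];v,u=np.mgrid[:480,:640]
    p=np.stack([(u-K[0,2])/K[0,0]*z,(v-K[1,2])/K[1,1]*z,z],-1)
    P=p@T[:3,:3].T+T[:3,3]; P[z<=0]=np.nan; return P
def ray(d,uv,h):
    K=d["camera_matrix"];T=d["T"];uv=np.atleast_2d(uv)
    r=np.c_[(uv[:,0]-K[0,2])/K[0,0],(uv[:,1]-K[1,2])/K[1,1],np.ones(len(uv))]@T[:3,:3].T
    return T[:3,3]+r*((h-T[2,3])/r[:,2])[:,None]
def wood(d):
    hsv=cv2.cvtColor(d["img"],cv2.COLOR_RGB2HSV)
    return cv2.inRange(hsv,(5,95,50),(18,255,255))
E
python3 - <<'E'
from h import *
for n in("top","scene"):
    d=np.load(n+"0.npz");d={k:d[k] for k in d.files};P=cloud(d);w=cv2.morphologyEx(wood(d),cv2.MORPH_CLOSE,np.ones((5,5)))
    reg=(P[...,0]>.25)&(P[...,0]<.7)&(abs(P[...,1])<.5)&(P[...,2]<.05)
    print(n,"table z",np.nanmedian(P[...,2][reg&(w==0)]))
    c,l,st,_=cv2.connectedComponentsWithStats(((w>0)&reg).astype(np.uint8))
    for i in range(1,c):
        if st[i,4]<1000: continue
        q=P[l==i]; 
        cnt,_=cv2.findContours((l==i).astype(np.uint8),cv2.RETR_EXTERNAL,cv2.CHAIN_APPROX_NONE)
        cc=max(cnt,key=len)[:,0].astype(float)
        xy=ray(d,cc,0.018)[:,:2].astype(np.float32)
        r=cv2.minAreaRect(xy); b=cv2.boxPoints(r)
        print(st[i],"rect",np.round(r[0],4),np.round(r[1],4),r[2],"zpct",np.round(np.nanpercentile(q[:,2],[5,50,80,95,99]),4))
    # objects
    m=(P[...,2]>.03)&(P[...,2]<.13)&(P[...,0]>.35)&(P[...,0]<.56)&(P[...,1]<.02)&(P[...,1]>-.45)
    c,l,st,_=cv2.connectedComponentsWithStats(m.astype(np.uint8))
    for i in range(1,c):
        if st[i,4]<25: continue
        q=P[l==i]; zt=np.nanpercentile(q[:,2],95); top=q[q[:,2]>zt-.008]
        (cx,cy),r=cv2.minEnclosingCircle(top[:,:2].astype(np.float32))
        print(" obj px",st[i,:2]+st[i,2:4]/2,st[i,4],"zmax",np.round(np.nanpercentile(q[:,2],[50,90,97,99]),4),"topcircle",np.round([cx,cy,r],4),"mean",np.round(np.median(top[:,:2],0),4))
E
```

```text
top table z 0.0009311408189814907
[ 342  216  163   53 4997] rect [ 0.4856 -0.1829] [0.0909 0.3367] 1.9114253520965576 zpct [0.0035 0.009  0.0157 0.0254 0.036 ]
[ 166  221  161   52 6304] rect [0.4861 0.1884] [0.0909 0.3369] 1.2957028150558472 zpct [0.0036 0.0088 0.0137 0.0218 0.0286]
 obj px [445.5 240.5] 682 zmax [0.0786 0.0822 0.0839 0.0852] topcircle [ 0.4836 -0.223   0.0271] mean [ 0.4842 -0.2228]
 obj px [481.5 238.5] 248 zmax [0.0559 0.0592 0.0605 0.0616] topcircle [ 0.487  -0.2982  0.017 ] mean [ 0.4865 -0.2978]
 obj px [405.  242.5] 179 zmax [0.0484 0.0516 0.0537 0.055 ] topcircle [ 0.483  -0.1423  0.0152] mean [ 0.483  -0.1422]
 obj px [366.5 246.5] 225 zmax [0.0642 0.1041 0.1084 0.11  ] topcircle [ 0.4773 -0.0621  0.0063] mean [ 0.477  -0.0617]
scene table z -0.0002971744854307068
[ 224  187  106   85 3102] rect [0.4864 0.1855] [0.0998 0.3499] 1.5204472541809082 zpct [0.0035 0.0077 0.0143 0.0224 0.0269]
[  151   228   242   252 14381] rect [ 0.1864 -0.0357] [0.8359 0.1239] 89.9375228881836 zpct [-0.6547 -0.2875 -0.1548 -0.104  -0.0908]
[ 311  261  137  113 3481] rect [ 0.4858 -0.1821] [0.1009 0.3405] 1.9561687707901 zpct [0.0038 0.0084 0.0156 0.0253 0.0356]
 obj px [337.5 270. ] 291 zmax [0.0617 0.0974 0.1046 0.1066] topcircle [ 0.4772 -0.0664  0.0075] mean [ 0.4772 -0.0668]
 obj px [363.5 295. ] 156 zmax [0.0465 0.0495 0.0506 0.0516] topcircle [ 0.4849 -0.1452  0.0153] mean [ 0.4845 -0.1454]
 obj px [391. 314.] 737 zmax [0.0766 0.0803 0.0813 0.0819] topcircle [ 0.486  -0.226   0.0276] mean [ 0.4845 -0.2266]
 obj px [418.5 338. ] 261 zmax [0.0544 0.0572 0.0587 0.0594] topcircle [ 0.489  -0.3019  0.0174] mean [ 0.4874 -0.3021]
```

The two views agree to about 3 mm. Tops are at 0.050, 0.057, 0.080 and 0.107 m, which matches the stated heights plus the 7 mm floor. The rack rectangles match the stated 92 x 336 mm. Next, a helper that works out moves in tool axes.

```bash
cat > mv.py <<'E'
import sys,numpy as np
from scipy.spatial.transform import Rotation as R
from cell import status
s=status.observe(); p=s["tool_pos"]; Rc=R.from_euler("xyz",s["tool_rot"])
def to(x,y,z,tilt=0.,yaw=np.pi/2):
    # tilt>0: fingers lean forward (+x)
    Rt=R.from_euler("y",-tilt)*R.from_euler("xyz",[np.pi,0,yaw])
    print((x,y,z),"shift",np.round(Rc.inv().apply(np.array([x,y,z])-p),4),"turn",np.round((Rc.inv()*Rt).as_rotvec(),3))
if __name__=="__main__":
    print("t",s["time"],"p",np.round(p,4),"rpy",np.round(s["tool_rot"],3),"F",np.round(s["contact_force"],1),"open",round(s["opening"],4),"q",np.round(s["qpos"],2))
    for a in sys.argv[1:]: to(*map(float,a.split(",")))
E
python3 mv.py 0.45,0.2,0.24 .488,-.3,.2
```

```text
t 0.1 p [0.208  0.4817 0.2261] rpy [-3.14  -0.     2.734] F [-0.2  0.8 -0.1] open 0.092 q [ 1.02  0.34  1.52  0.    1.28 -0.15]
(0.45, 0.2, 0.24) shift [-0.3338 -0.1626 -0.0137] turn [-1.000e-03  1.000e-03  1.163e+00]
(0.488, -0.3, 0.2) shift [-0.567  -0.6065  0.0268] turn [-1.000e-03  1.000e-03  1.163e+00]
```

Request:
jog_arm:
  series:
    - [1, [-0.334, -0.163, -0.014], [0, 0, 1.163]]
    - [1, [-0.334, -0.163, -0.014], [0, 0, 1.163]]
    - [1, [-0.334, -0.163, -0.014], [0, 0, 1.163]]
    - [1, [-0.334, -0.163, -0.014], [0, 0, 1.163]]
    - [1, [-0.334, -0.163, -0.014], [0, 0, 1.163]]
    - [1, [-0.334, -0.163, -0.014], [0, 0, 1.163]]
    - [1, [-0.334, -0.163, -0.014], [0, 0, 1.163]]
    - [1, [-0.334, -0.163, -0.014], [0, 0, 1.163]]
    - [1, [-0.334, -0.163, -0.014], [0, 0, 1.163]]
    - [1, [-0.334, -0.163, -0.014], [0, 0, 1.163]]
    - [1, [-0.334, -0.163, -0.014], [0, 0, 1.163]]
    - [1, [-0.334, -0.163, -0.014], [0, 0, 1.163]]
  squeeze: 15

```text
time: 1.1
tool_pos: [0.4498, 0.1997, 0.2403]
tool_rot: [-3.14, -0.0, 1.571]
contact_force: [-0.1, -0.2, 0.4]
opening: 0.092
```

```bash
python3 mv.py .488,-.3,.2
```

```text
t 1.1 p [0.4498 0.1997 0.2403] rpy [-3.14  -0.     1.571] F [-0.1 -0.2  0.4] open 0.092 q [0.26 0.27 1.59 0.   1.28 0.26]
(0.488, -0.3, 0.2) shift [-0.4998  0.0379  0.0402] turn [-0.001 -0.     0.001]
```

Request:
jog_arm:
  series:
    - [1, [-0.5, 0.038, 0.04], [0, 0, 0]]
    - [1, [-0.5, 0.038, 0.04], [0, 0, 0]]
    - [1, [-0.5, 0.038, 0.04], [0, 0, 0]]
    - [1, [-0.5, 0.038, 0.04], [0, 0, 0]]
    - [1, [-0.5, 0.038, 0.04], [0, 0, 0]]
    - [1, [-0.5, 0.038, 0.04], [0, 0, 0]]
    - [1, [-0.5, 0.038, 0.04], [0, 0, 0]]
    - [1, [-0.5, 0.038, 0.04], [0, 0, 0]]
    - [1, [-0.5, 0.038, 0.04], [0, 0, 0]]
    - [1, [-0.5, 0.038, 0.04], [0, 0, 0]]
    - [1, [-0.5, 0.038, 0.04], [0, 0, 0]]
    - [1, [-0.5, 0.038, 0.04], [0, 0, 0]]

```text
time: 2.1
tool_pos: [0.4883, -0.2973, 0.2008]
tool_rot: [-3.142, -0.001, 1.575]
contact_force: [1.4, 1.2, 0.6]
opening: 0.0916
```

```bash
python3 mv.py .488,-.3,.027; python3 - <<'E'
from cell import eyes
import cv2
a=eyes.read_camera("scene")["img"][200:420,280:560,::-1]
cv2.imwrite("pics/s1.png",cv2.resize(a,None,fx=2.5,fy=2.5))
E
```

```text
t 2.1 p [ 0.4883 -0.2973  0.2008] rpy [-3.142e+00 -1.000e-03  1.575e+00] F [1.4 1.2 0.6] open 0.0916 q [-0.68  0.45  1.43  0.    1.26 -0.69]
(0.488, -0.3, 0.027) shift [-0.0028 -0.0003  0.1738] turn [-0.    -0.001  0.004]
```

View pics/s1.png

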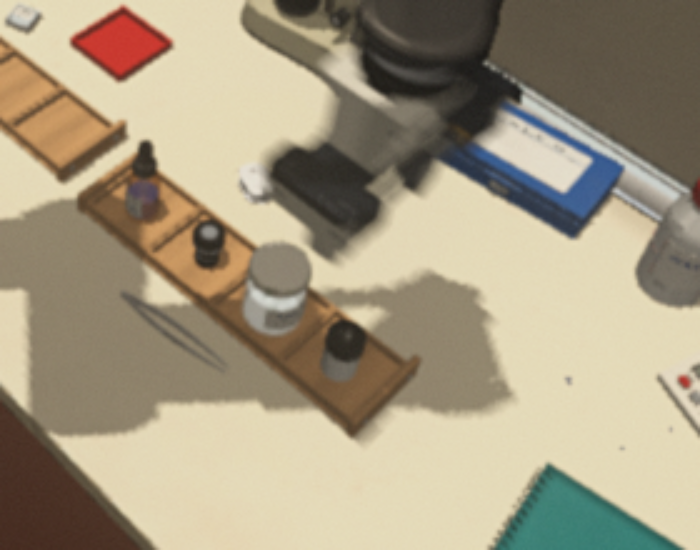

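The picture shows all four things still standing, and the gripper arriving above the pot (crop (345,350)), blurred by motion. Descending now.

Request:
jog_arm:
  series:
    - [1, [0, 0, 0.03], [0, 0, 0]]
    - [1, [0, 0, 0.06], [0, 0, 0]]
    - [1, [0, 0, 0.09], [0, 0, 0]]
    - [1, [0, 0, 0.12], [0, 0, 0]]
    - [1, [0, 0, 0.145], [0, 0, 0]]
    - [1, [0, 0, 0.16], [0, 0, 0]]
    - [1, [0, 0, 0.168], [0, 0, 0]]
    - [1, [0, 0, 0.173], [0, 0, 0]]
    - [1, [0, 0, 0.173], [0, 0, 0]]
    - [-1, [0, 0, 0.173], [0, 0, 0]]
    - [-1, [0, 0, 0.173], [0, 0, 0]]
    - [-1, [0, 0, 0.173], [0, 0, 0]]

```text
time: 3.15
tool_pos: [0.4886, -0.2974, 0.0291]
tool_rot: [3.14, 0.001, 1.571]
contact_force: [0.6, 0.9, 0.7]
opening: 0.0762
```

Request:
jog_arm:
  series:
    - [-1, [0, 0, 0], [0, 0, 0]]
    - [-1, [0, 0, 0], [0, 0, 0]]
    - [-1, [0, 0, 0], [0, 0, 0]]
    - [-1, [0, 0, 0], [0, 0, 0]]
    - [-1, [0, 0, 0], [0, 0, 0]]
    - [-1, [0, 0, 0], [0, 0, 0]]

```text
time: 3.65
tool_pos: [0.4879, -0.2971, 0.0279]
tool_rot: [-3.142, -0.0, 1.571]
contact_force: [-0.0, -0.1, 0.0]
opening: 0.036
```

Request:
jog_arm:
  series:
    - [-1, [0, 0, 0], [0, 0, 0]]
    - [-1, [0, 0, 0], [0, 0, 0]]
    - [-1, [0, 0, -0.01], [0, 0, 0]]
    - [-1, [0, 0, -0.025], [0, 0, 0]]
    - [-1, [0, 0, -0.05], [0, 0, 0]]
    - [-1, [0, 0, -0.08], [0, 0, 0]]
    - [-1, [0, 0, -0.11], [0, 0, 0]]
    - [-1, [0, 0, -0.14], [0, 0, 0]]
    - [-1, [0, 0, -0.16], [0, 0, 0]]
    - [-1, [0, 0, -0.17], [0, 0, 0]]
    - [-1, [0, 0, -0.172], [0, 0, 0]]
    - [-1, [0, 0, -0.172], [0, 0, 0]]

```text
time: 4.65
tool_pos: [0.4878, -0.297, 0.1999]
tool_rot: [3.141, 0.0, 1.571]
contact_force: [-1.1, 0.9, -0.5]
opening: 0.0321
```

```bash
python3 mv.py .4834,.307,.2
```

```text
t 4.65 p [ 0.4878 -0.297   0.1999] rpy [3.141 0.    1.571] F [-1.1  0.9 -0.5] open 0.0321 q [-0.68  0.45  1.44  0.    1.26 -0.68]
(0.4834, 0.307, 0.2) shift [ 6.04e-01 -4.40e-03 -1.00e-04] turn [ 0.  0. -0.]
```

Request:
jog_arm:
  series:
    - [-1, [0.01, 0, 0], [0, 0, 0]]
    - [-1, [0.03, 0, 0], [0, 0, 0]]
    - [-1, [0.06, 0, 0], [0, 0, 0]]
    - [-1, [0.09, 0, 0], [0, 0, 0]]
    - [-1, [0.12, 0, 0], [0, 0, 0]]
    - [-1, [0.15, 0, 0], [0, 0, 0]]
    - [-1, [0.18, 0, 0], [0, 0, 0]]
    - [-1, [0.21, 0, 0], [0, 0, 0]]
    - [-1, [0.24, 0, 0], [0, 0, 0]]
    - [-1, [0.27, 0, 0], [0, 0, 0]]
    - [-1, [0.3, 0, 0], [0, 0, 0]]
    - [-1, [0.33, 0, 0], [0, 0, 0]]

```text
time: 5.65
tool_pos: [0.4864, 0.035, 0.1983]
tool_rot: [-3.138, -0.001, 1.571]
contact_force: [1.3, -0.1, -1.3]
opening: 0.0326
```

Request:
jog_arm:
  series:
    - [-1, [0.03, 0, 0], [0, 0, 0]]
    - [-1, [0.06, 0, 0], [0, 0, 0]]
    - [-1, [0.09, 0, 0], [0, 0, 0]]
    - [-1, [0.12, 0, 0], [0, 0, 0]]
    - [-1, [0.15, 0, 0], [0, 0, 0]]
    - [-1, [0.18, 0, 0], [0, 0, 0]]
    - [-1, [0.21, 0, 0], [0, 0, 0]]
    - [-1, [0.24, -0.004, 0], [0, 0, 0]]
    - [-1, [0.26, -0.004, 0], [0, 0, 0]]
    - [-1, [0.27, -0.004, 0], [0, 0, 0]]
    - [-1, [0.275, -0.004, 0], [0, 0, 0]]
    - [-1, [0.276, -0.004, 0], [0, 0, 0]]

```text
time: 6.65
tool_pos: [0.4832, 0.3091, 0.1988]
tool_rot: [-3.14, 0.001, 1.572]
contact_force: [0.2, -0.6, -0.9]
opening: 0.0324
```

```bash
cat > look.py <<'E'
import sys,cv2
from cell import eyes
n,cam,x0,y0,x1,y1=sys.argv[1],sys.argv[2],*map(int,sys.argv[3:7])
a=eyes.read_camera(cam)["img"][y0:y1,x0:x1,::-1]; f=min(760/(x1-x0),560/(y1-y0))
cv2.imwrite(f"pics/{n}.png",cv2.resize(a,None,fx=f,fy=f,interpolation=cv2.INTER_CUBIC))
E
python3 look.py s2 scene 150 110 400 310; python3 mv.py .4834,.308,.028
```

```text
t 6.7 p [0.4835 0.3085 0.1992] rpy [-3.140e+00  1.000e-03  1.571e+00] F [ 0.6  0.6 -0.6] open 0.0318 q [ 0.43  0.45  1.43 -0.    1.26  0.43]
(0.4834, 0.308, 0.028) shift [-3.000e-04  1.000e-04  1.712e-01] turn [-0.001  0.001  0.   ]
```

View pics/s2.png

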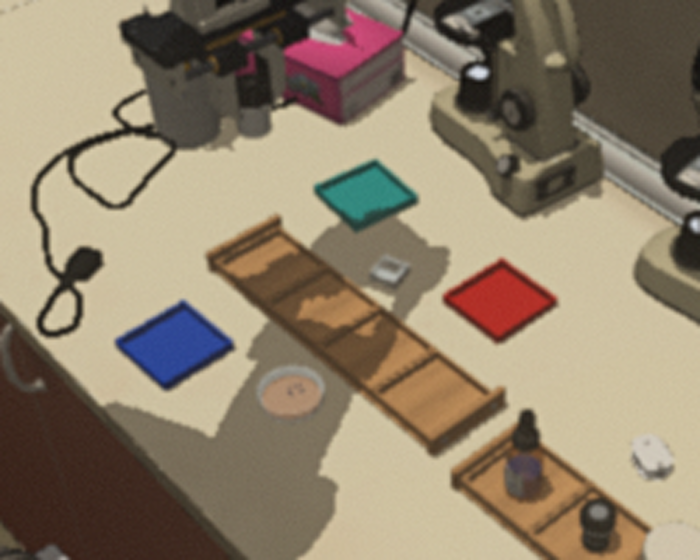

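Pot hangs upright in the gripper (crop (255,115)). Lowering it into compartment 1.

Request:
jog_arm:
  series:
    - [-1, [0, 0, 0.02], [0, 0, 0]]
    - [-1, [0, 0, 0.05], [0, 0, 0]]
    - [-1, [0, 0, 0.08], [0, 0, 0]]
    - [-1, [0, 0, 0.11], [0, 0, 0]]
    - [-1, [0, 0, 0.135], [0, 0, 0]]
    - [-1, [0, 0, 0.15], [0, 0, 0]]
    - [-1, [0, 0, 0.158], [0, 0, 0]]
    - [-1, [0, 0, 0.164], [0, 0, 0]]
    - [-1, [0, 0, 0.168], [0, 0, 0]]
    - [-1, [0, 0, 0.17], [0, 0, 0]]
    - [-1, [0, 0, 0.1705], [0, 0, 0]]
    - [-1, [0, 0, 0.1705], [0, 0, 0]]

```text
time: 7.7
tool_pos: [0.4844, 0.3091, 0.0302]
tool_rot: [3.14, -0.001, 1.571]
contact_force: [0.7, 0.4, -0.1]
opening: 0.0321
```

Request:
jog_arm:
  series:
    - [0.2, [0, 0, 0], [0, 0, 0]]
    - [0.6, [0, 0, 0], [0, 0, 0]]
    - [0.6, [0, 0, 0], [0, 0, 0]]
    - [0.6, [0, 0, 0], [0, 0, 0]]
    - [0.6, [0, 0, 0], [0, 0, 0]]
    - [0.6, [0, 0, -0.01], [0, 0, 0]]
    - [0.6, [0, 0, -0.03], [0, 0, 0]]
    - [0.8, [0, 0, -0.06], [0, 0, 0]]
    - [1, [0, 0, -0.09], [0, 0, 0]]
    - [1, [0, 0, -0.13], [0, 0, 0]]
    - [1, [0, 0, -0.17], [0, 0, 0]]
    - [1, [0, 0, -0.17], [0, 0, 0]]

```text
time: 8.7
tool_pos: [0.4873, 0.3106, 0.2089]
tool_rot: [3.128, -0.007, 1.571]
contact_force: [-0.1, 0.8, 1.2]
opening: 0.0913
```

```bash
python3 look.py s3 scene 150 110 400 310; python3 mv.py .485,-.2245,.2
```

```text
t 8.75 p [0.4861 0.31   0.2052] rpy [ 3.132 -0.005  1.571] F [ 0.2 -0.9  0.1] open 0.0919 q [0.43 0.45 1.42 0.   1.26 0.43]
(0.485, -0.2245, 0.2) shift [-0.5345 -0.0012  0.0027] turn [ 0.01  -0.005  0.   ]
```

View pics/s3.png

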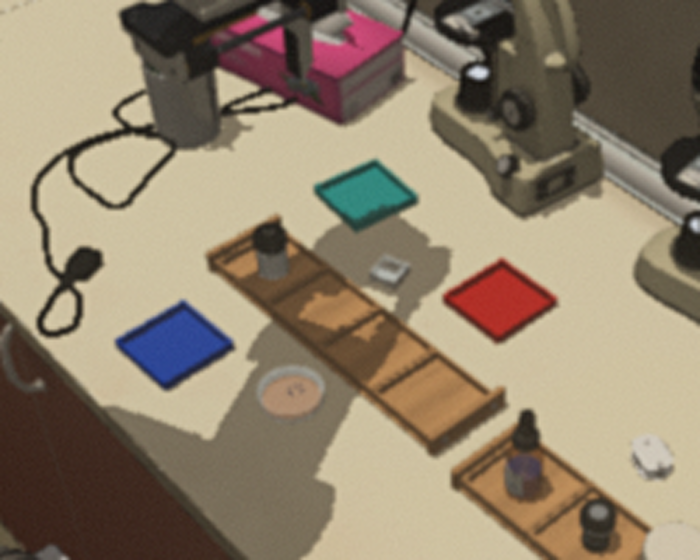

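The pot stands upright in compartment 1 (crop (270,250)). Next, the jar.

Request:
jog_arm:
  series:
    - [1, [-0.02, 0, 0], [0, 0, 0]]
    - [1, [-0.06, 0.001, 0], [0, 0, 0]]
    - [1, [-0.1, 0.001, 0], [0, 0, 0]]
    - [1, [-0.14, 0.001, 0], [0, 0, 0]]
    - [1, [-0.18, 0.001, 0], [0, 0, 0]]
    - [1, [-0.22, 0.001, 0], [0, 0, 0]]
    - [1, [-0.26, 0.001, 0], [0, 0, 0]]
    - [1, [-0.3, 0.001, 0], [0, 0, 0]]
    - [1, [-0.34, 0.001, 0], [0, 0, 0]]
    - [1, [-0.38, 0.001, 0], [0, 0, 0]]
    - [1, [-0.42, 0.001, 0], [0, 0, 0]]
    - [1, [-0.46, 0.001, 0], [0, 0, 0]]

```text
time: 9.75
tool_pos: [0.484, -0.1528, 0.199]
tool_rot: [-3.141, -0.001, 1.571]
contact_force: [0.8, -0.3, -0.4]
opening: 0.0917
```

Request:
jog_arm:
  series:
    - [1, [-0.03, 0, 0], [0, 0, 0]]
    - [1, [-0.05, 0, 0], [0, 0, 0]]
    - [1, [-0.065, 0, 0], [0, 0, 0]]
    - [1, [-0.073, 0, 0], [0, 0, 0]]
    - [1, [-0.073, 0, 0], [0, 0, 0]]
    - [1, [-0.073, 0, 0], [0, 0, 0]]

```text
time: 10.25
tool_pos: [0.4848, -0.2233, 0.1991]
tool_rot: [-3.141, -0.001, 1.571]
contact_force: [-0.4, -0.3, 0.4]
opening: 0.0915
```

```bash
python3 mv.py .485,-.2245,.028
```

```text
t 10.25 p [ 0.4848 -0.2233  0.1991] rpy [-3.141e+00 -1.000e-03  1.571e+00] F [-0.4 -0.3  0.4] open 0.0915 q [-0.58  0.38  1.54  0.    1.22 -0.58]
(0.485, -0.2245, 0.028) shift [-0.0014  0.0003  0.1711] turn [-0.001 -0.001  0.   ]
```

Request:
jog_arm:
  series:
    - [1, [-0.001, 0, 0.03], [0, 0, 0]]
    - [1, [-0.001, 0, 0.06], [0, 0, 0]]
    - [1, [-0.001, 0, 0.09], [0, 0, 0]]
    - [1, [-0.001, 0, 0.12], [0, 0, 0]]
    - [1, [-0.001, 0, 0.145], [0, 0, 0]]
    - [1, [-0.001, 0, 0.16], [0, 0, 0]]
    - [1, [-0.001, 0, 0.167], [0, 0, 0]]
    - [1, [-0.001, 0, 0.171], [0, 0, 0]]
    - [1, [-0.001, 0, 0.171], [0, 0, 0]]
    - [-1, [-0.001, 0, 0.171], [0, 0, 0]]
    - [-1, [-0.001, 0, 0.171], [0, 0, 0]]
    - [-1, [-0.001, 0, 0.171], [0, 0, 0]]
  squeeze: 20

```text
time: 11.25
tool_pos: [0.4856, -0.2254, 0.0295]
tool_rot: [3.14, 0.001, 1.571]
contact_force: [-0.6, 0.3, 0.4]
opening: 0.0766
```

Request:
jog_arm:
  series:
    - [-1, [0, 0, 0], [0, 0, 0]]
    - [-1, [0, 0, 0], [0, 0, 0]]
    - [-1, [0, 0, 0], [0, 0, 0]]
    - [-1, [0, 0, 0], [0, 0, 0]]
    - [-1, [0, 0, 0], [0, 0, 0]]
    - [-1, [0, 0, 0], [0, 0, 0]]

```text
time: 11.75
tool_pos: [0.4849, -0.2252, 0.0287]
tool_rot: [3.141, 0.0, 1.571]
contact_force: [-0.7, 0.9, 3.6]
opening: 0.0539
```

Request:
jog_arm:
  series:
    - [-1, [0, 0, 0], [0, 0, 0]]
    - [-1, [0, 0, -0.005], [0, 0, 0]]
    - [-1, [0, 0, -0.015], [0, 0, 0]]
    - [-1, [0, 0, -0.03], [0, 0, 0]]
    - [-1, [0, 0, -0.055], [0, 0, 0]]
    - [-1, [0, 0, -0.08], [0, 0, 0]]
    - [-1, [0, 0, -0.105], [0, 0, 0]]
    - [-1, [0, 0, -0.13], [0, 0, 0]]
    - [-1, [0, 0, -0.15], [0, 0, 0]]
    - [-1, [0, 0, -0.165], [0, 0, 0]]
    - [-1, [0, 0, -0.17], [0, 0, 0]]
    - [-1, [0, 0, -0.17], [0, 0, 0]]

```text
time: 12.75
tool_pos: [0.4854, -0.2253, 0.2]
tool_rot: [3.139, 0.002, 1.571]
contact_force: [0.4, -0.2, -1.8]
opening: 0.0541
```

```bash
python3 look.py s4 scene 220 110 470 310; python3 mv.py .4852,.227,.2
```

```text
t 12.8 p [ 0.4849 -0.225   0.1986] rpy [3.141 0.    1.571] F [-0.   0.2 -1.6] open 0.054 q [-0.58  0.38  1.54  0.    1.21 -0.58]
(0.4852, 0.227, 0.2) shift [ 4.52e-01  3.00e-04 -1.50e-03] turn [ 0.001  0.    -0.   ]
```

View pics/s4.png

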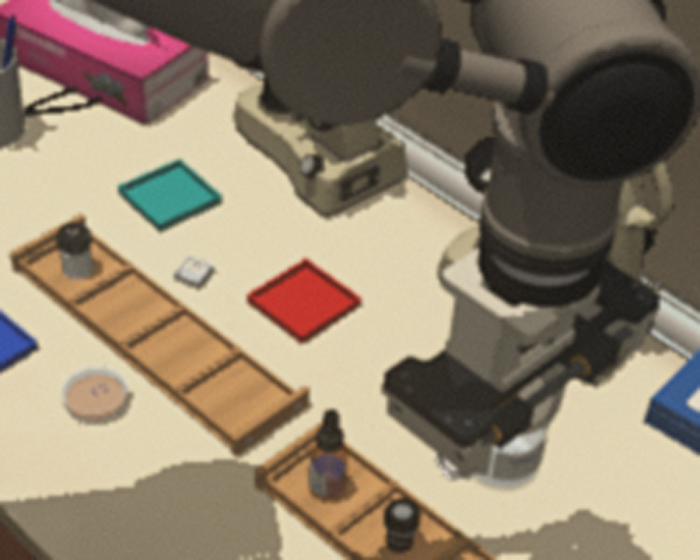

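The jar is held upright (crop (510,460)). Carrying it 0.452 along tool x.

Request:
jog_arm:
  series:
    - [-1, [0.01, 0, 0], [0, 0, 0]]
    - [-1, [0.03, 0, 0], [0, 0, 0]]
    - [-1, [0.06, 0, 0], [0, 0, 0]]
    - [-1, [0.09, 0, 0], [0, 0, 0]]
    - [-1, [0.12, 0, 0], [0, 0, 0]]
    - [-1, [0.15, 0, 0], [0, 0, 0]]
    - [-1, [0.18, 0, 0], [0, 0, 0]]
    - [-1, [0.21, 0, 0], [0, 0, 0]]
    - [-1, [0.24, 0, 0], [0, 0, 0]]
    - [-1, [0.27, 0, 0], [0, 0, 0]]
    - [-1, [0.3, 0, 0], [0, 0, 0]]
    - [-1, [0.33, 0, 0], [0, 0, 0]]

```text
time: 13.8
tool_pos: [0.4835, 0.1069, 0.1971]
tool_rot: [-3.139, -0.0, 1.571]
contact_force: [-0.2, -0.2, -1.0]
opening: 0.0541
```

Request:
jog_arm:
  series:
    - [-1, [0.03, 0, 0], [0, 0, 0]]
    - [-1, [0.06, 0, 0], [0, 0, 0]]
    - [-1, [0.085, 0, 0], [0, 0, 0]]
    - [-1, [0.105, 0, 0], [0, 0, 0]]
    - [-1, [0.117, 0, 0], [0, 0, 0]]
    - [-1, [0.122, 0, 0], [0, 0, 0]]
    - [-1, [0.122, 0, 0], [0, 0, 0]]
    - [-1, [0.122, 0, 0], [0, 0, 0]]

```text
time: 14.47
tool_pos: [0.4847, 0.2263, 0.198]
tool_rot: [-3.141, 0.001, 1.571]
contact_force: [-0.4, -0.1, -1.7]
opening: 0.054
```

```bash
python3 mv.py .4852,.227,.029
```

```text
t 14.4667 p [0.4847 0.2263 0.198 ] rpy [-3.141e+00  1.000e-03  1.571e+00] F [-0.4 -0.1 -1.7] open 0.054 q [ 0.29  0.39  1.54 -0.    1.22  0.29]
(0.4852, 0.227, 0.029) shift [0.0009 0.0007 0.169 ] turn [-0.001  0.001 -0.   ]
```

Request:
jog_arm:
  series:
    - [-1, [0.001, 0.001, 0.02], [0, 0, 0]]
    - [-1, [0.001, 0.001, 0.045], [0, 0, 0]]
    - [-1, [0.001, 0.001, 0.075], [0, 0, 0]]
    - [-1, [0.001, 0.001, 0.105], [0, 0, 0]]
    - [-1, [0.001, 0.001, 0.13], [0, 0, 0]]
    - [-1, [0.001, 0.001, 0.145], [0, 0, 0]]
    - [-1, [0.001, 0.001, 0.155], [0, 0, 0]]
    - [-1, [0.001, 0.001, 0.161], [0, 0, 0]]
    - [-1, [0.001, 0.001, 0.165], [0, 0, 0]]
    - [-1, [0.001, 0.001, 0.168], [0, 0, 0]]
    - [-1, [0.001, 0.001, 0.169], [0, 0, 0]]
    - [-1, [0.001, 0.001, 0.169], [0, 0, 0]]

```text
time: 15.47
tool_pos: [0.4863, 0.228, 0.03]
tool_rot: [3.141, -0.0, 1.571]
contact_force: [0.1, 0.0, -1.9]
opening: 0.0542
```

Request:
jog_arm:
  series:
    - [0.4, [0, 0, 0], [0, 0, 0]]
    - [0.8, [0, 0, 0], [0, 0, 0]]
    - [0.8, [0, 0, 0], [0, 0, 0]]
    - [0.8, [0, 0, 0], [0, 0, 0]]
    - [0.8, [0, 0, 0], [0, 0, 0]]
    - [0.8, [0, 0, -0.01], [0, 0, 0]]
    - [0.8, [0, 0, -0.03], [0, 0, 0]]
    - [0.8, [0, 0, -0.06], [0, 0, 0]]
    - [1, [0, 0, -0.09], [0, 0, 0]]
    - [1, [0, 0, -0.13], [0, 0, 0]]
    - [1, [0, 0, -0.16], [0, 0, 0]]
    - [1, [0, 0, -0.17], [0, 0, 0]]

```text
time: 16.47
tool_pos: [0.4879, 0.2286, 0.2055]
tool_rot: [3.133, -0.003, 1.571]
contact_force: [0.7, 0.9, 0.4]
opening: 0.0917
```

```bash
python3 look.py s5 scene 150 110 400 310; python3 mv.py .484,-.144,.2
```

```text
t 16.5167 p [0.4879 0.2286 0.2052] rpy [ 3.133e+00 -3.000e-03  1.571e+00] F [0.5 0.8 1. ] open 0.0918 q [0.3  0.38 1.53 0.   1.22 0.3 ]
(0.484, -0.144, 0.2) shift [-0.3726 -0.004   0.0041] turn [ 0.009 -0.003  0.   ]
```

View pics/s5.png

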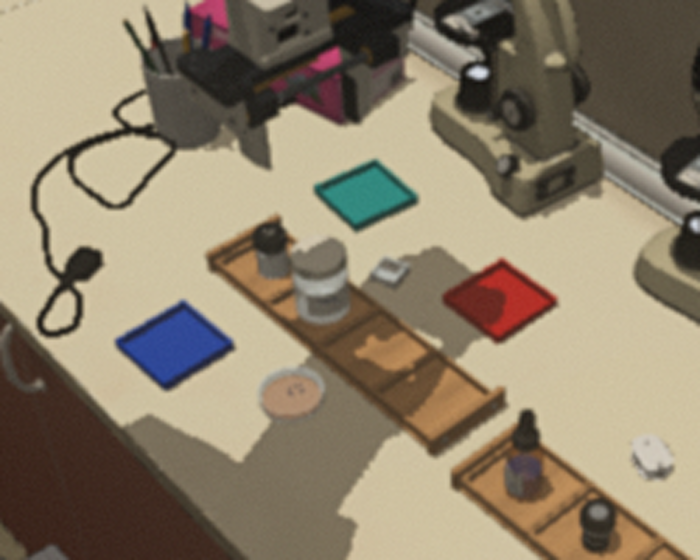

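Jar stands upright in compartment 2 (crop (322,280)). Next, the eyepiece.

Request:
jog_arm:
  series:
    - [1, [-0.02, 0, 0], [0, 0, 0]]
    - [1, [-0.05, -0.002, 0], [0, 0, 0]]
    - [1, [-0.09, -0.002, 0], [0, 0, 0]]
    - [1, [-0.13, -0.002, 0], [0, 0, 0]]
    - [1, [-0.17, -0.002, 0], [0, 0, 0]]
    - [1, [-0.21, -0.002, 0], [0, 0, 0]]
    - [1, [-0.25, -0.002, 0], [0, 0, 0]]
    - [1, [-0.29, -0.002, 0], [0, 0, 0]]
    - [1, [-0.33, -0.002, 0], [0, 0, 0]]
    - [1, [-0.355, -0.002, 0], [0, 0, 0]]
    - [1, [-0.372, -0.002, 0], [0, 0, 0]]
    - [1, [-0.372, -0.002, 0], [0, 0, 0]]

```text
time: 17.52
tool_pos: [0.4832, -0.1471, 0.1982]
tool_rot: [-3.14, 0.0, 1.567]
contact_force: [-0.3, -0.2, 0.1]
opening: 0.0917
```

Request:
jog_arm:
  series:
    - [1, [0, 0, 0], [0, 0, 0]]
    - [1, [0, 0, 0], [0, 0, 0]]

```text
time: 17.68
tool_pos: [0.4835, -0.1432, 0.1988]
tool_rot: [-3.14, -0.001, 1.571]
contact_force: [-0.2, -1.3, -0.0]
opening: 0.0921
```

```bash
python3 mv.py .484,-.144,.0215
```

```text
t 17.6833 p [ 0.4835 -0.1432  0.1988] rpy [-3.140e+00 -1.000e-03  1.571e+00] F [-0.2 -1.3 -0. ] open 0.0921 q [-0.44  0.33  1.62  0.    1.19 -0.44]
(0.484, -0.144, 0.0215) shift [-0.0011  0.0008  0.1773] turn [-0.001 -0.001  0.   ]
```

Request:
jog_arm:
  series:
    - [1, [-0.001, 0, 0.03], [0, 0, 0]]
    - [1, [-0.001, 0, 0.06], [0, 0, 0]]
    - [1, [-0.001, 0, 0.09], [0, 0, 0]]
    - [1, [-0.001, 0, 0.12], [0, 0, 0]]
    - [1, [-0.001, 0, 0.145], [0, 0, 0]]
    - [1, [-0.001, 0, 0.16], [0, 0, 0]]
    - [1, [-0.001, 0, 0.17], [0, 0, 0]]
    - [1, [-0.001, 0, 0.175], [0, 0, 0]]
    - [1, [-0.001, 0, 0.177], [0, 0, 0]]
    - [0, [-0.001, 0, 0.177], [0, 0, 0]]
    - [-1, [-0.001, 0, 0.177], [0, 0, 0]]
    - [-1, [-0.001, 0, 0.177], [0, 0, 0]]
  squeeze: 15

```text
time: 18.68
tool_pos: [0.4846, -0.1453, 0.0234]
tool_rot: [3.14, 0.001, 1.571]
contact_force: [0.5, 0.3, 0.5]
opening: 0.0762
```

Request:
jog_arm:
  series:
    - [-1, [0, 0, 0], [0, 0, 0]]
    - [-1, [0, 0, 0], [0, 0, 0]]
    - [-1, [0, 0, 0], [0, 0, 0]]
    - [-1, [0, 0, 0], [0, 0, 0]]
    - [-1, [0, 0, 0], [0, 0, 0]]
    - [-1, [0, 0, 0], [0, 0, 0]]
    - [-1, [0, 0, 0], [0, 0, 0]]
    - [-1, [0, 0, 0], [0, 0, 0]]
    - [-1, [0, 0, 0], [0, 0, 0]]

```text
time: 19.43
tool_pos: [0.4839, -0.1451, 0.0224]
tool_rot: [3.142, -0.0, 1.571]
contact_force: [1.0, 0.0, 0.1]
opening: 0.0282
```

Request:
jog_arm:
  series:
    - [-1, [0, 0, 0], [0, 0, 0]]
    - [-1, [0, 0, -0.005], [0, 0, 0]]
    - [-1, [0, 0, -0.015], [0, 0, 0]]
    - [-1, [0, 0, -0.03], [0, 0, 0]]
    - [-1, [0, 0, -0.055], [0, 0, 0]]
    - [-1, [0, 0, -0.08], [0, 0, 0]]
    - [-1, [0, 0, -0.105], [0, 0, 0]]
    - [-1, [0, 0, -0.13], [0, 0, 0]]
    - [-1, [0, 0, -0.155], [0, 0, 0]]
    - [-1, [0, 0, -0.17], [0, 0, 0]]
    - [-1, [0, 0, -0.177], [0, 0, 0]]
    - [-1, [0, 0, -0.177], [0, 0, 0]]

```text
time: 20.43
tool_pos: [0.4846, -0.1454, 0.2016]
tool_rot: [3.138, 0.002, 1.571]
contact_force: [0.5, 0.3, -0.4]
opening: 0.0281
```

```bash
python3 look.py s6 scene 220 110 470 310; python3 mv.py .487,.147,.2
```

```text
t 20.4833 p [ 0.484  -0.1451  0.2   ] rpy [3.140e+00 1.000e-03 1.571e+00] F [ 0.1  0.6 -0.1] open 0.0288 q [-0.44  0.33  1.62  0.    1.19 -0.44]
(0.487, 0.147, 0.2) shift [ 2.921e-01  3.000e-03 -1.000e-04] turn [0.001 0.001 0.   ]
```

View pics/s6.png

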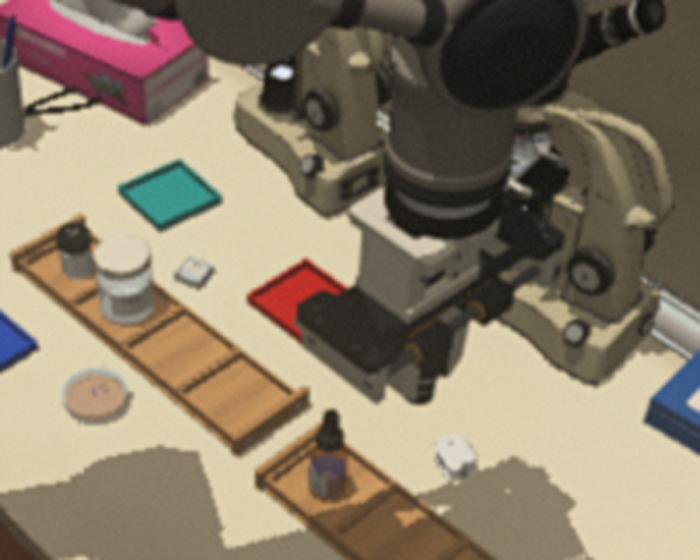

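The eyepiece is held (crop (410,385)) and its old compartment is clear. Carrying it over.

Request:
jog_arm:
  series:
    - [-1, [0.01, 0, 0], [0, 0, 0]]
    - [-1, [0.03, 0, 0], [0, 0, 0]]
    - [-1, [0.06, 0.003, 0], [0, 0, 0]]
    - [-1, [0.09, 0.003, 0], [0, 0, 0]]
    - [-1, [0.12, 0.003, 0], [0, 0, 0]]
    - [-1, [0.15, 0.003, 0], [0, 0, 0]]
    - [-1, [0.18, 0.003, 0], [0, 0, 0]]
    - [-1, [0.21, 0.003, 0], [0, 0, 0]]
    - [-1, [0.24, 0.003, 0], [0, 0, 0]]
    - [-1, [0.265, 0.003, 0], [0, 0, 0]]
    - [-1, [0.283, 0.003, 0], [0, 0, 0]]
    - [-1, [0.292, 0.003, 0], [0, 0, 0]]

```text
time: 21.48
tool_pos: [0.4855, 0.1495, 0.198]
tool_rot: [-3.138, -0.0, 1.573]
contact_force: [-0.2, 0.4, -0.5]
opening: 0.0281
```

Request:
jog_arm:
  series:
    - [-1, [0, 0, 0], [0, 0, 0]]
    - [-1, [0, 0, 0], [0, 0, 0]]
    - [-1, [0, 0, 0], [0, 0, 0]]

```text
time: 21.73
tool_pos: [0.4867, 0.1461, 0.199]
tool_rot: [-3.141, 0.0, 1.57]
contact_force: [0.6, -0.6, -0.8]
opening: 0.0283
```

```bash
python3 mv.py .487,.147,.023
```

```text
t 21.7333 p [0.4867 0.1461 0.199 ] rpy [-3.141  0.     1.57 ] F [ 0.6 -0.6 -0.8] open 0.0283 q [ 0.14  0.34  1.61 -0.    1.19  0.14]
(0.487, 0.147, 0.023) shift [0.001  0.0005 0.176 ] turn [-0.001  0.    -0.001]
```

Request:
jog_arm:
  series:
    - [-1, [0.001, 0, 0.02], [0, 0, 0]]
    - [-1, [0.001, 0, 0.05], [0, 0, 0]]
    - [-1, [0.001, 0, 0.08], [0, 0, 0]]
    - [-1, [0.001, 0, 0.11], [0, 0, 0]]
    - [-1, [0.001, 0, 0.135], [0, 0, 0]]
    - [-1, [0.001, 0, 0.152], [0, 0, 0]]
    - [-1, [0.001, 0, 0.163], [0, 0, 0]]
    - [-1, [0.001, 0, 0.169], [0, 0, 0]]
    - [-1, [0.001, 0, 0.173], [0, 0, 0]]
    - [-1, [0.001, 0, 0.175], [0, 0, 0]]
    - [-1, [0.001, 0, 0.176], [0, 0, 0]]
    - [-1, [0.001, 0, 0.176], [0, 0, 0]]

```text
time: 22.73
tool_pos: [0.4874, 0.1478, 0.024]
tool_rot: [3.14, -0.0, 1.571]
contact_force: [0.7, -0.6, -0.9]
opening: 0.028
```

Request:
jog_arm:
  series:
    - [0, [0, 0, 0], [0, 0, 0]]
    - [0.6, [0, 0, 0], [0, 0, 0]]
    - [0.6, [0, 0, 0], [0, 0, 0]]
    - [0.6, [0, 0, 0], [0, 0, 0]]
    - [0.6, [0, 0, 0], [0, 0, 0]]
    - [0.6, [0, 0, -0.01], [0, 0, 0]]
    - [0.6, [0, 0, -0.03], [0, 0, 0]]
    - [0.6, [0, 0, -0.06], [0, 0, 0]]
    - [1, [0, 0, -0.09], [0, 0, 0]]
    - [1, [0, 0, -0.13], [0, 0, 0]]
    - [1, [0, 0, -0.16], [0, 0, 0]]
    - [1, [0, 0, -0.176], [0, 0, 0]]

```text
time: 23.73
tool_pos: [0.4882, 0.1482, 0.2045]
tool_rot: [3.135, -0.001, 1.571]
contact_force: [1.1, 0.4, 0.3]
opening: 0.091
```

```bash
python3 look.py s7 scene 200 110 450 310; python3 mv.py .36,-.064,.2,0.8
```

```text
t 23.7833 p [0.4892 0.1483 0.2062] rpy [ 3.132e+00 -2.000e-03  1.571e+00] F [1.4 0.3 3. ] open 0.0917 q [0.14 0.33 1.6  0.   1.2  0.14]
(0.36, -0.064, 0.2) shift [-0.2123 -0.1293  0.0045] turn [-0.79  -0.002 -0.   ]
```

View pics/s7.png

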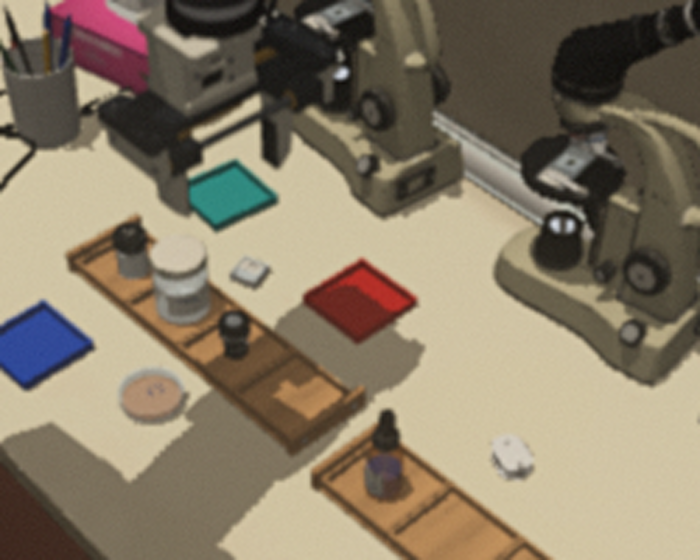

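Eyepiece stands upright in compartment 3 (crop (235,335)). The dropper's bulb reaches 67 mm above a body grasp, but the gripper has only 47 mm of room there. So I'll measure the bottle's width profile to choose a higher grasp.

```bash
python3 - <<'E'
from h import *
from cell import eyes
d=eyes.read_camera("scene");np.savez("scene1.npz",**d);P=cloud(d)
m=((P[...,2]>.022)&(P[...,2]<.13)&(abs(P[...,0]-.478)<.04)&(abs(P[...,1]+.064)<.04))
K,T=d["camera_matrix"],d["T"]
v,u=np.nonzero(m)
# axis plane: ray to vertical plane through axis facing camera
c=np.array([.4775,-.065]); n=c-T[:2,3]; n/=np.linalg.norm(n); t=np.array([-n[1],n[0]])
for r in range(v.min(),v.max()+1):
    uu=u[v==r]
    D=np.c_[(np.array([uu.min()-.5,uu.max()+.5,])-K[0,2])/K[0,0],np.full(2,(r-K[1,2])/K[1,1]),np.ones(2)]@T[:3,:3].T
    s=((c-T[:2,3])@n)/(D[:,:2]@n); X=T[:3,3]+D*s[:,None]; l=(X[:,:2]-c)@t
    print(r,uu.min(),uu.max(),"z %.4f w %.4f mid %.4f"%(X[0,2],abs(l[1]-l[0]),l.mean()))
a=d["img"][240:300,310:370,::-1];cv2.imwrite("pics/drop.png",cv2.resize(a,None,fx=9,fy=9,interpolation=cv2.INTER_CUBIC))
E
```

```text
256 337 339 z 0.1109 w 0.0067 mid -0.0006
257 336 340 z 0.1073 w 0.0112 mid -0.0008
258 336 340 z 0.1040 w 0.0112 mid -0.0009
259 335 340 z 0.1004 w 0.0135 mid 0.0001
260 335 341 z 0.0970 w 0.0158 mid -0.0011
261 335 341 z 0.0936 w 0.0158 mid -0.0013
262 334 341 z 0.0900 w 0.0181 mid -0.0003
263 334 342 z 0.0866 w 0.0204 mid -0.0015
264 333 342 z 0.0830 w 0.0228 mid -0.0005
265 333 342 z 0.0795 w 0.0228 mid -0.0007
266 333 342 z 0.0760 w 0.0229 mid -0.0008
267 333 342 z 0.0725 w 0.0229 mid -0.0009
268 332 342 z 0.0688 w 0.0253 mid 0.0001
269 332 343 z 0.0653 w 0.0276 mid -0.0012
270 331 343 z 0.0615 w 0.0300 mid -0.0002
271 331 344 z 0.0580 w 0.0324 mid -0.0015
272 323 344 z 0.0527 w 0.0511 mid 0.0077
273 331 344 z 0.0508 w 0.0325 mid -0.0017
274 319 344 z 0.0446 w 0.0607 mid 0.0122
275 319 344 z 0.0410 w 0.0609 mid 0.0121
276 317 344 z 0.0369 w 0.0657 mid 0.0143
277 330 344 z 0.0361 w 0.0352 mid -0.0011
278 314 343 z 0.0288 w 0.0708 mid 0.0189
279 313 343 z 0.0249 w 0.0734 mid 0.0200
280 330 343 z 0.0250 w 0.0331 mid -0.0003
281 330 343 z 0.0213 w 0.0332 mid -0.0005
282 331 343 z 0.0177 w 0.0308 mid -0.0018
283 332 342 z 0.0142 w 0.0262 mid -0.0019
284 332 341 z 0.0104 w 0.0238 mid -0.0009
285 334 340 z 0.0071 w 0.0167 mid -0.0022
286 336 336 z 0.0038 w 0.0024 mid 0.0000
```

View pics/drop.png

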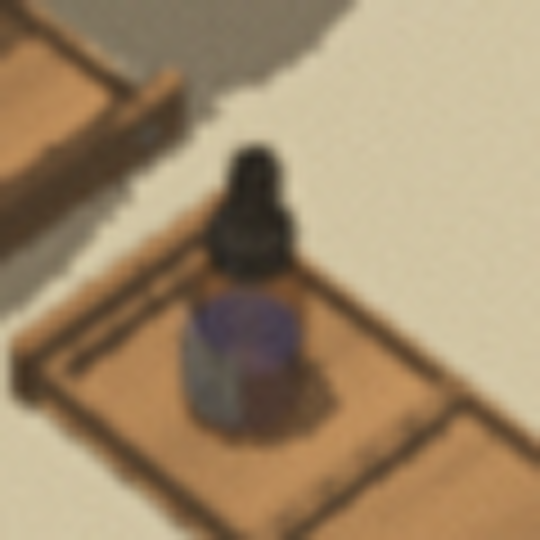

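The collar is about 22 mm wide and straight from z ≈ 0.068 to 0.083, above a cone-shaped shoulder. A vertical grip on the collar with the TCP at z ≈ 0.065 leaves the gripper body 24 mm above the bulb, and the bottle's weight hangs below the grip.

Request:
jog_arm:
  series:
    - [1, [-0.02, 0, 0], [0, 0, 0]]
    - [1, [-0.05, -0.01, 0], [0, 0, 0]]
    - [1, [-0.085, -0.01, 0], [0, 0, 0]]
    - [1, [-0.12, -0.01, 0], [0, 0, 0]]
    - [1, [-0.155, -0.01, 0], [0, 0, 0]]
    - [1, [-0.185, -0.01, 0], [0, 0, 0]]
    - [1, [-0.205, -0.01, 0], [0, 0, 0]]
    - [1, [-0.212, -0.01, 0], [0, 0, 0]]
    - [1, [-0.212, -0.01, 0], [0, 0, 0]]
    - [1, [-0.212, -0.01, 0], [0, 0, 0]]
    - [1, [-0.212, -0.01, 0], [0, 0, 0]]

```text
time: 24.75
tool_pos: [0.4767, -0.0629, 0.1992]
tool_rot: [-3.141, -0.001, 1.572]
contact_force: [-0.8, 0.4, 0.1]
opening: 0.0914
```

```bash
python3 mv.py .477,-.0645,.065
```

```text
t 24.75 p [ 0.4767 -0.0629  0.1992] rpy [-3.141e+00 -1.000e-03  1.572e+00] F [-0.8  0.4  0.1] open 0.0914 q [-0.29  0.29  1.68  0.    1.17 -0.29]
(0.477, -0.0645, 0.065) shift [-0.0017  0.0004  0.1342] turn [-0.001 -0.001  0.001]
```

Request:
jog_arm:
  series:
    - [1, [-0.001, 0, 0.03], [0, 0, 0]]
    - [1, [-0.001, 0, 0.06], [0, 0, 0]]
    - [1, [-0.001, 0, 0.09], [0, 0, 0]]
    - [1, [-0.001, 0, 0.11], [0, 0, 0]]
    - [1, [-0.001, 0, 0.125], [0, 0, 0]]
    - [1, [-0.001, 0, 0.131], [0, 0, 0]]
    - [1, [-0.001, 0, 0.134], [0, 0, 0]]
    - [1, [-0.001, 0, 0.134], [0, 0, 0]]
    - [0, [-0.001, 0, 0.134], [0, 0, 0]]
    - [0, [-0.001, 0, 0.134], [0, 0, 0]]
    - [0, [-0.001, 0, 0.134], [0, 0, 0]]
    - [0, [-0.001, 0, 0.134], [0, 0, 0]]
  squeeze: 12

```text
time: 25.75
tool_pos: [0.4773, -0.0652, 0.0661]
tool_rot: [3.14, 0.0, 1.571]
contact_force: [-0.3, -0.4, 0.3]
opening: 0.0701
```

```bash
python3 look.py s8 scene 270 180 430 310; python3 mv.py .477,-.0645,.065
```

```text
t 25.8 p [ 0.4772 -0.0652  0.066 ] rpy [3.141 0.    1.571] F [ 0.6  0.  -0.2] open 0.066 q [-0.3   0.47  1.85  0.    0.83 -0.3 ]
(0.477, -0.0645, 0.065) shift [ 0.0007 -0.0002  0.001 ] turn [ 0.001  0.    -0.   ]
```

View pics/s8.png

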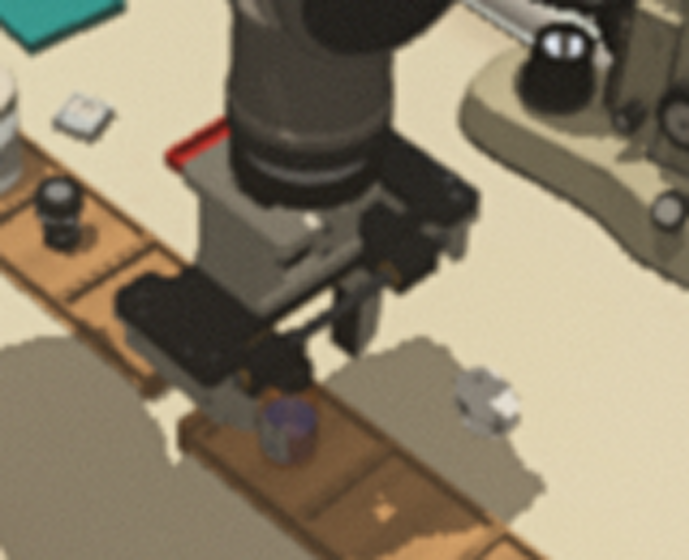

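The bottle is upright between the fingers (crop (290,430)). Closing.

Request:
jog_arm:
  series:
    - [-0.3, [0, 0, 0], [0, 0, 0]]
    - [-0.5, [0, 0, 0], [0, 0, 0]]
    - [-0.5, [0, 0, 0], [0, 0, 0]]
    - [-0.5, [0, 0, 0], [0, 0, 0]]
    - [-0.5, [0, 0, 0], [0, 0, 0]]
    - [-1, [0, 0, 0], [0, 0, 0]]
    - [-1, [0, 0, 0], [0, 0, 0]]
    - [-1, [0, 0, 0], [0, 0, 0]]
    - [-1, [0, 0, 0], [0, 0, 0]]
    - [-1, [0, 0, 0], [0, 0, 0]]
    - [-1, [0, 0, 0], [0, 0, 0]]
    - [-1, [0, 0, 0], [0, 0, 0]]

```text
time: 26.8
tool_pos: [0.4769, -0.0651, 0.0654]
tool_rot: [-3.142, -0.0, 1.571]
contact_force: [0.3, 0.3, 0.3]
opening: 0.0226
```

Request:
jog_arm:
  series:
    - [-1, [0, 0, 0], [0, 0, 0]]
    - [-1, [0, 0, -0.003], [0, 0, 0]]
    - [-1, [0, 0, -0.007], [0, 0, 0]]
    - [-1, [0, 0, -0.012], [0, 0, 0]]
    - [-1, [0, 0, -0.02], [0, 0, 0]]
    - [-1, [0, 0, -0.03], [0, 0, 0]]
    - [-1, [0, 0, -0.04], [0, 0, 0]]
    - [-1, [0, 0, -0.05], [0, 0, 0]]
    - [-1, [0, 0, -0.06], [0, 0, 0]]
    - [-1, [0, 0, -0.066], [0, 0, 0]]
    - [-1, [0, 0, -0.068], [0, 0, 0]]
    - [-1, [0, 0, -0.068], [0, 0, 0]]

```text
time: 27.8
tool_pos: [0.4772, -0.0652, 0.1341]
tool_rot: [3.14, 0.0, 1.571]
contact_force: [0.5, -0.0, -1.1]
opening: 0.0222
```

```bash
python3 look.py s9 scene 270 180 430 310; python3 mv.py .4888,.067,.135
```

```text
t 27.85 p [ 0.4769 -0.0651  0.1336] rpy [3.141 0.    1.571] F [-1.2 -0.5 -1.7] open 0.0224 q [-0.3   0.37  1.78  0.    1.   -0.3 ]
(0.4888, 0.067, 0.135) shift [ 0.1321  0.0119 -0.0014] turn [0. 0. 0.]
```

View pics/s9.png

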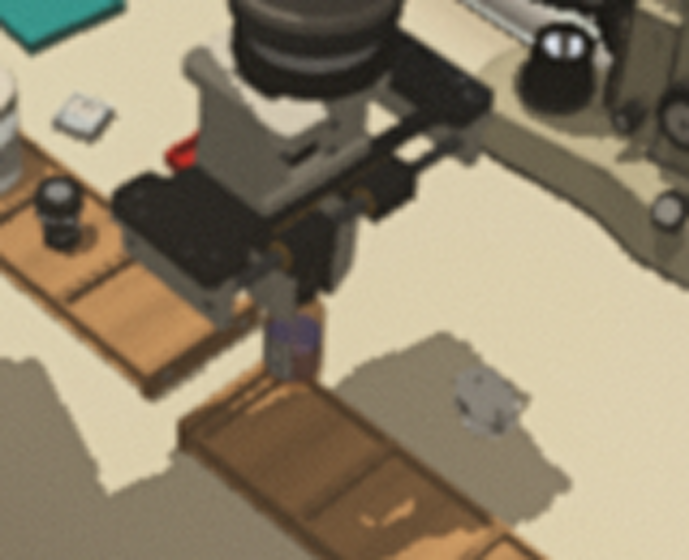

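The bottle is lifted and hanging upright (crop (293,345)). Carrying it to compartment 4.

Request:
jog_arm:
  series:
    - [-1, [0.005, 0, 0], [0, 0, 0]]
    - [-1, [0.015, 0.002, 0], [0, 0, 0]]
    - [-1, [0.03, 0.004, 0], [0, 0, 0]]
    - [-1, [0.045, 0.006, 0], [0, 0, 0]]
    - [-1, [0.06, 0.008, 0], [0, 0, 0]]
    - [-1, [0.075, 0.01, 0], [0, 0, 0]]
    - [-1, [0.09, 0.012, 0], [0, 0, 0]]
    - [-1, [0.105, 0.012, 0], [0, 0, 0]]
    - [-1, [0.118, 0.012, 0], [0, 0, 0]]
    - [-1, [0.127, 0.012, 0], [0, 0, 0]]
    - [-1, [0.132, 0.012, 0], [0, 0, 0]]
    - [-1, [0.132, 0.012, 0], [0, 0, 0]]

```text
time: 28.85
tool_pos: [0.4887, 0.068, 0.1332]
tool_rot: [-3.141, -0.0, 1.572]
contact_force: [0.1, -0.3, -1.0]
opening: 0.0224
```

Request:
jog_arm:
  series:
    - [-1, [0, 0, 0], [0, 0, 0]]
    - [-1, [0, 0, 0], [0, 0, 0]]
    - [-1, [0, 0, 0.005], [0, 0, 0]]
    - [-1, [0, 0, 0.013], [0, 0, 0]]
    - [-1, [0, 0, 0.023], [0, 0, 0]]
    - [-1, [0, 0, 0.033], [0, 0, 0]]
    - [-1, [0, 0, 0.043], [0, 0, 0]]
    - [-1, [0, 0, 0.051], [0, 0, 0]]
    - [-1, [0, 0, 0.057], [0, 0, 0]]
    - [-1, [0, 0, 0.06], [0, 0, 0]]
    - [-1, [0, 0, 0.06], [0, 0, 0]]
    - [-1, [0, 0, 0.06], [0, 0, 0]]

```text
time: 29.85
tool_pos: [0.489, 0.0669, 0.0735]
tool_rot: [3.141, -0.0, 1.571]
contact_force: [0.5, -0.3, -1.7]
opening: 0.0224
```

```bash
python3 look.py s10 scene 230 160 390 290; python3 mv.py .4888,.067,.066
```

```text
t 29.9 p [0.4892 0.0669 0.0738] rpy [ 3.141 -0.     1.571] F [ 0.   0.1 -0.5] open 0.0222 q [-0.02  0.47  1.81  0.    0.86 -0.02]
(0.4888, 0.067, 0.066) shift [ 0.0001 -0.0005  0.0078] turn [ 0.001 -0.    -0.   ]
```

View pics/s10.png

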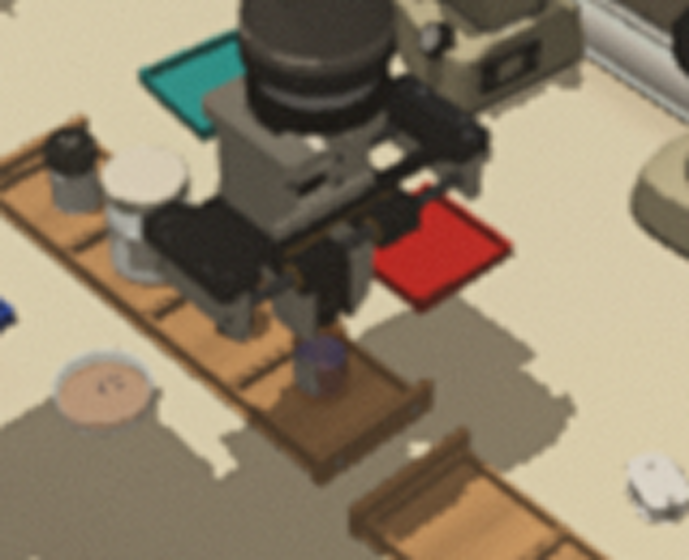

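Bottle is upright over compartment 4 (crop (322,365)), about 8 mm above its floor. Lowering it and releasing.

Request:
jog_arm:
  series:
    - [-1, [0, 0, 0.003], [0, 0, 0]]
    - [-1, [0, 0, 0.005], [0, 0, 0]]
    - [-1, [0, 0, 0.006], [0, 0, 0]]
    - [-1, [0, 0, 0.007], [0, 0, 0]]
    - [-1, [0, 0, 0.0075], [0, 0, 0]]
    - [-1, [0, 0, 0.0075], [0, 0, 0]]
    - [-1, [0, 0, 0.0075], [0, 0, 0]]
    - [-1, [0, 0, 0.0075], [0, 0, 0]]
    - [-0.4, [0, 0, 0.0075], [0, 0, 0]]
    - [0, [0, 0, 0.0075], [0, 0, 0]]
    - [0.2, [0, 0, 0.0075], [0, 0, 0]]
    - [0.2, [0, 0, 0.0075], [0, 0, 0]]

```text
time: 30.9
tool_pos: [0.4891, 0.0669, 0.0661]
tool_rot: [3.141, -0.0, 1.571]
contact_force: [0.0, -0.9, 0.3]
opening: 0.0432
```

Request:
jog_arm:
  series:
    - [0.5, [0, 0, 0], [0, 0, 0]]
    - [0.5, [0, 0, 0], [0, 0, 0]]
    - [0.5, [0, 0, -0.01], [0, 0, 0]]
    - [0.5, [0, 0, -0.03], [0, 0, 0]]
    - [0.5, [0, 0, -0.06], [0, 0, 0]]
    - [0.5, [0, 0, -0.1], [0, 0, 0]]
    - [0.5, [0, 0, -0.14], [0, 0, 0]]
    - [0.5, [0, 0, -0.16], [0, 0, 0]]
    - [0.5, [-0.04, 0, -0.16], [0, 0, 0]]
    - [0.5, [-0.08, 0, -0.16], [0, 0, 0]]
    - [0.5, [-0.12, 0, -0.16], [0, 0, 0]]
    - [0.5, [-0.16, 0, -0.16], [0, 0, 0]]

```text
time: 31.9
tool_pos: [0.4886, -0.0945, 0.2271]
tool_rot: [3.14, 0.0, 1.572]
contact_force: [1.2, -0.1, 0.9]
opening: 0.0689
```

Request:
jog_arm:
  series:
    - [0.5, [-0.04, 0, 0], [0, 0, 0]]
    - [0.5, [-0.08, 0, 0], [0, 0, 0]]
    - [0.5, [-0.12, 0, 0], [0, 0, 0]]
    - [0.5, [-0.15, 0, 0], [0, 0, 0]]
    - [0.5, [-0.15, 0, 0], [0, 0, 0]]
    - [0.5, [-0.15, 0, 0], [0, 0, 0]]
    - [0.5, [-0.15, 0, 0], [0, 0, 0]]
    - [0.5, [-0.15, 0, 0], [0, 0, 0]]
    - [0.5, [-0.15, 0, 0], [0, 0, 0]]
    - [0.5, [-0.15, 0, 0], [0, 0, 0]]

```text
time: 32.73
tool_pos: [0.4891, -0.2419, 0.2262]
tool_rot: [3.141, -0.0, 1.573]
contact_force: [-0.1, -0.3, -0.2]
opening: 0.0685
```

```bash
cat > chk.py <<'E'
from h import *
from cell import eyes
C=dict(c1=(.4834,.307),c2=(.4852,.227),c3=(.487,.147),c4=(.4888,.067))
for n in("top","scene"):
    d=eyes.read_camera(n);P=cloud(d)
    m=(P[...,2]>.03)&(P[...,2]<.13)&(P[...,0]>.38)&(P[...,0]<.58)&(P[...,1]>-.01)&(P[...,1]<.38)
    c,l,st,_=cv2.connectedComponentsWithStats(m.astype(np.uint8))
    for i in range(1,c):
        if st[i,4]<25: continue
        q=P[l==i]; zt=np.nanpercentile(q[:,2],95); top=q[q[:,2]>zt-.008]
        (cx,cy),r=cv2.minEnclosingCircle(top[:,:2].astype(np.float32))
        k=min(C,key=lambda k:np.hypot(C[k][0]-cx,C[k][1]-cy))
        print(n,k,"top z %.4f"%zt,"xy",np.round([cx,cy,r],4),"off",np.round([cx-C[k][0],cy-C[k][1]],4))
    x0,y0,x1,y1=(200,170,360,290) if n=="scene" else (150,200,350,300)
    cv2.imwrite(f"pics/f_{n}.png",cv2.resize(d["img"][y0:y1,x0:x1,::-1],None,fx=4,fy=4,interpolation=cv2.INTER_CUBIC))
E
python3 chk.py; python3 mv.py
```

```text
top c2 top z 0.0840 xy [0.4858 0.2292 0.0272] off [0.0006 0.0022]
top c4 top z 0.1062 xy [0.4889 0.0698 0.0066] off [0.0001 0.0028]
top c3 top z 0.0530 xy [0.4865 0.1507 0.0151] off [-0.0005  0.0037]
top c1 top z 0.0612 xy [0.4831 0.3061 0.0172] off [-0.0003 -0.0009]
scene c2 top z 0.0801 xy [0.4868 0.227  0.0304] off [ 0.0016 -0.    ]
scene c3 top z 0.0496 xy [0.4889 0.1476 0.0149] off [0.0019 0.0006]
scene c4 top z 0.1016 xy [0.4904 0.0664 0.0076] off [ 0.0016 -0.0006]
t 32.8333 p [ 0.4891 -0.2423  0.2261] rpy [ 3.141 -0.     1.572] F [ 0.  -1.   0.5] open 0.0691 q [-0.6   0.38  1.47  0.    1.29 -0.6 ]
```

View pics/f_scene.png

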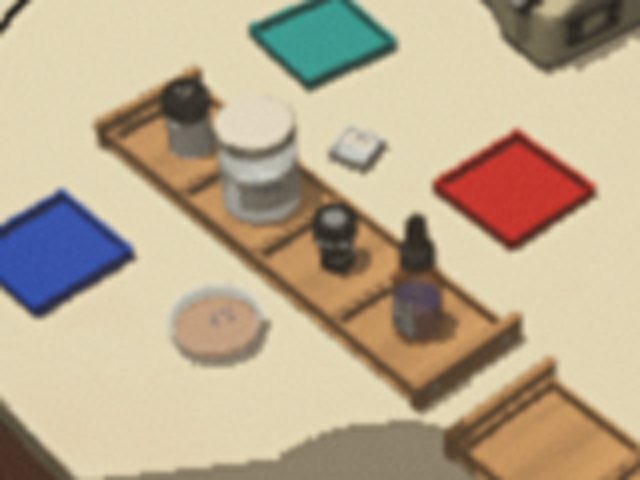

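View pics/f_top.png

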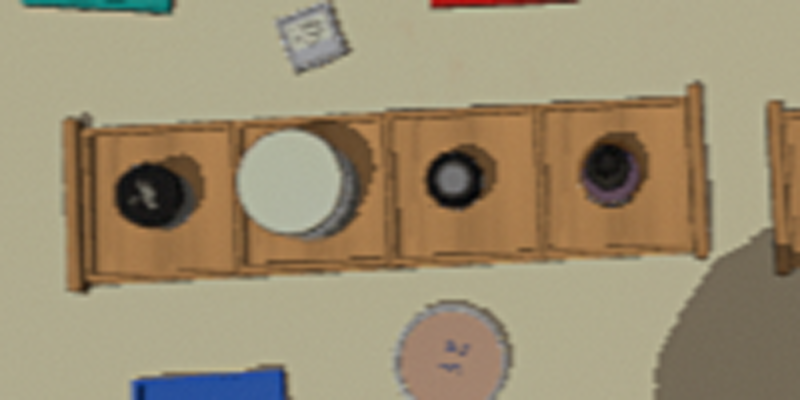

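Both views show all four upright and within about 4 mm of their compartment centres. From left to right they are pot, jar, eyepiece, dropper. The arm is clear.

```bash
python3 -c "
from cell import job
print(job.hand_in())"
```

```text
the job is handed in; nothing more can be done
None
```

All four things are in the empty rack in reverse order, and the job is handed in; no verdict came back. The objective pot is in compartment 1, the specimen jar in 2, the eyepiece in 3 and the dropper bottle in 4. I gripped the dropper bottle by its collar, because its bulb would have hit the gripper body if I had gripped lower.

- **Last checks:** in both cameras all four stood upright, within about 4 mm of the measured compartment centres. Their top heights were close to the expected values, and the arm was clear at 33 s of the 102 s allowed.
- **Disagreements:** the two cameras differed by about 3–5 mm in y and in height. In the scene view's final measurement the pot merged with the jar, so I measured the pot from the top view only; the scene picture still showed it standing upright.

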